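# Clamp the reglued drawer of a drug chest in the glue-up vise

### The job

The small open wooden drawer from the drug chest has just been glued: stand it upright on the bed of the vise, in the middle between the two jaws with its two short end faces towards them, and let go of it. Then crank the vise handle clockwise (seen from the handle's end) until it turns about twice as stiffly as it ran free, so that the jaws hold the drawer firmly, but stop well before it is forced, or the drawer is crushed. Let go of the handle, leave the drawer clamped, and leave the other things on the table where they are.

Things in the scene. Friction and masses are not known exactly. Their poses are not given: they have to be found in the camera images.
- till: The workpiece: small dark-wood drawer, an open box 54 mm (x) by 90 mm (y) by 44 mm high, walls 7 mm, a thin partition of full height across its middle (parallel to x), 0.15 to 0.33 kg. Starts upright on the table, on the left. Origin: centre of its underside. It is clamped over its 90 mm length (by the 54 mm wide end faces), so hold it across its 54 mm width.
- vise: Grey cast vise fixed to the table; place and yaw vary. Origin: on the table under the bed; y runs along the screw to the fixed jaw, x across the bed, z up. Bed: flat, x = -44 to +44 mm, 60 mm above the table. Fixed jaw's face at y = +60 mm; moving jaw on the -y side; an end bracket at y = -135 to -157 mm, 113 mm tall; then the crank.
- fixed_jaw: Fixed jaw: wood-faced, 90 mm wide, 30 mm thick, 50 mm high. Origin: middle of the bottom edge of its face, at bed height; y points away from the drawer, into the jaw. A clamped drawer's centre is 45 mm from this face, on the -y side. The drawer need not be set against it: leave some mm, the moving jaw pushes it there.
- bed (a point): Point on the bed (60 mm above the table), 60 mm from the fixed jaw's face, midway across. The moving jaw is a wood-faced pad 84 mm wide, reaching 44 mm above the bed, on springs (20 N per mm, 9.5 mm of give) before a sliding carriage. At the start its face stands somewhere from 104 to 132 mm from the fixed jaw's face; this is not measured.
- crank_hub (a point): Fixed point on the crank's axis, 85 mm above the table, at y = -231 mm of the vise: centre of the circle, radius 45 mm, upright and square to the vise's y, on which handle_mid runs. To tighten: a positive turn about the vise's y (from the top towards the vise's +x, then down). When let go, the screw's friction holds 45 to 75 N of clamping; tightened more, it springs back to that.
- handle_mid (a point): Place to grip on the crank's handle, on its axis: a round wooden grip 18 mm thick, 78 mm long, along the vise's y, spinning freely on its pin; 50 mm outward from the crank arm, 31 mm from its outer end. Starts at any angle. The jaw advances 20 mm a turn; 0.7 to 2.1 turns reach the drawer. Running free takes about 4 N along its path; each 14 N of clamping adds 1 N.
- mortar: Bystander: white ceramic mortar, 96 mm across, 68 mm high. Origin: centre of its underside, as for all bystanders.
- pot: Bystander: white lidded ceramic pot, 90 mm across, 90 mm high.
- jar: Bystander: corked green glass jar, 76 mm across, 106 mm high.
- roundbox: Bystander: round wooden box with a lid, 100 mm across, 60 mm high.
- flask: Bystander: green bottle with a narrow neck, 80 mm across, 178 mm high.
- parcel: Bystander: paper parcel 100 x 140 x 36 mm.
- spatula: Bystander: a spatula lying flat on the table.
Mind the look-alikes: they are no part of the job. Of the things that look like the till, the largest one is meant.

How it is judged (in metres and radians):
On the way, in this order (a step that is already met when the one before it is completed fails the run):
1. the drawer stands upright on the vise's bed between the jaws, let go, before it is clamped (x of till in the frame of vise between -0.02 and 0.02 m and y of till in the frame of fixed_jaw between -0.09 and -0.04 m and z of till in the frame of fixed_jaw between -0.005 and 0.005 m and angle between till's own z axis and vertical below 0.1 rad and contact force between the fingers and till below 0.2 N and contact force between fixed_jaw and till below 15 N), for 0.2 s.
2. the drawer is pressed against the fixed jaw with at least 25 N (contact force between fixed_jaw and till above 25 N), for 0.2 s.
At the end, for the whole second after the job is handed in: The drawer is clamped at rest between the jaws by its end faces: 25 to 150 N on the fixed jaw, upright (0.12 rad) on the bed (within 8 mm), square to the jaws (0.12 rad), within 25 mm of the middle of their width; bystanders within 30 mm of their places (contact force between fixed_jaw and till between 25 and 150 N and x of till in the frame of vise between -0.025 and 0.025 m and y of till in the frame of fixed_jaw between -0.052 and -0.04 m and z of till in the frame of fixed_jaw between -0.006 and 0.008 m and angle between till's own z axis and vertical below 0.12 rad and angle between the y axis of till and the y axis of vise, either way round below 0.12 rad and linear speed of till below 0.01 m/s); the robot touches nothing.
It fails at once if the drawer is crushed: more than 150 N between it and the fixed jaw (contact force between fixed_jaw and till above 150 N).
It fails at once if a bystander is shifted by more than 30 mm or knocked over (distance of any of mortar, pot, jar, roundbox, flask, parcel, spatula from where it was at the start of the episode above 0.03 m).
It also fails if it takes over 72 s, if anything falls off the work surface, if the arm or the gripper's body presses on something with over 40 N, if the wrist force passes 120 N, or if a joint passes its speed limit or range.

### The arm

A 7-joint arm with a two-finger parallel gripper is mounted at the origin on the work surface. World frame = base frame: x ahead of the robot, y to its left, z up, the work surface at z = 0. Lengths are in mm, angles in rad, forces in N, time in s.
With the tool pointing down it reaches from about 400 to 875 mm from the base axis. Payload 4.4 kg.
Tool frame: the origin (TCP) lies between the finger pads; the fingertips stand 22 mm ahead of it and the grasp point (between the pads) lies 3 mm ahead of it; y points along the fingers, x is the direction in which the jaws open and shut, and the axes are right-handed (so a half turn about y gives the same grasp; the last joint's range is limited). The gripper opens to 85 mm and grips with 20 to 120 N. Pads are 22 mm wide; open, the fingers measure 114 mm over their backs; the gripper's body (76 mm by 85 mm) begins 54 mm behind the grasp point. The pads swing forward as they close: fully open they stand 13 mm farther back than shut.
Start: joints at [1.227, 0.628, 0.038, 1.517, -0.027, 0.996, -0.02], TCP at [178.283, -625.086, 253.313] pointing down, gripper open.
Joint ranges: [-3.06, 3.06], [-0.37, 2.12], [-1.25, 1.32], [0.18, 2.47], [-1.1, 4.24], [0.23, 1.98], [-2.94, 2.94]. Speed limits (rad/s): [2.57, 2.57, 3.14, 3.14, 3.14, 3.14, 3.14].

### API

Orientations are given as a 3x3 rotation matrix whose columns are the frame's x, y, z axes.
In Python, from station import r gives the robot as it stands.
- The arm moves only by the shell command python3 -m inch 'ROWS' [FORCE]. ROWS is JSON, a list of rows, each a list of 7 numbers: the turn, a rotation vector about the world's x, y, z in rad, then the shift along the world's x, y, z in cm, then the finger opening in cm, from 0 to 8.54. In form: [[rx, ry, rz, tx, ty, tz, jaw], ...]. A call has 1 to 20 rows; each row is the pose to reach, as a shift and turn from the pose commanded when the call began; what a row does not reach only later rows make up. A row lasts 1/8 s, in which the tool goes at most 62.5 mm and 10.7 degrees, less where a joint would pass 70% of its speed; a pose out of reach is approached as far as the arm can. A call with a gripper value outside its range is refused whole. The fingers move at their own pace and stop on an object; FORCE is the grip in N (left out, the last holds). Time passes only in rows, so rows that repeat a pose let the fingers close. It gives the time, the measured TCP pose, the force and the opening at its end, in the units of the state.
- r.sense(): the state, without advancing time (a new reading comes with each control period).
- r.snapshot(name): name is "scene" or "top" or "wrist"; returns the picture (420x560x3 uint8, blue, green, red); there is no depth.
- r.camera_params(name): a dict with "fx", "fy", "cx", "cy" (pixels), "distortion" ([k1, k2, p1, p2, k3] as OpenCV has them; the pictures are not rectified), "rvec" (rotation vector, rad) and "tvec" (3), from world to camera coordinates, as OpenCV has them; the wrist camera has in their place "mount" (4x4, takes a point from camera to tool coordinates, whose origin is the TCP and whose axes are the tool frame's). Camera axes: x right, y down, z forward; pixel columns grow to the right and rows downward; lengths in mm; the calibration is good to about 2 mm. A picture is of the moment at which its call begins: read the wrist's pose just before it. camera_params takes no time and is no camera call.
- r.sign_off(): hands the job in, once; it reports no verdict.
The state is a dict: "t": time; "q": joint angles; "joint_velocities": joint speeds; "joint_efforts": joint torques, N m; "eef_pos": TCP position; "orientation": TCP orientation; "contact_force": force on the tool from outside, world axes, zero at the start; "wrist_torque": the same for the moment, N m; "finger_gap": finger opening in mm.
Only numpy, scipy, OpenCV 4.12 (cv2) and the standard library are available. Lean on these libraries where they do the work, as an engineer would, in place of code of your own. Each camera call takes 0.05 s, during which the arm holds its last target.

## Working session

There is one attempt and no reset: what is moved stays moved. The work goes in short steps, Python scripts to look and compute and a shell command to move; the robot and the scene stay as the last step left them, time stands still between calls to the robot, and variables do not carry over. Pictures are saved under pics/ and viewed, and the job is handed in when it is done.

```bash
ls; mkdir -p pics; python3 - <<'E'
from station import r
import cv2
s=r.sense();print(s)
for n in("scene","top","wrist"):
    cv2.imwrite(f"pics/{n}0.png",r.snapshot(n));print(n,r.camera_params(n))
E
```

```text
pics
{'t': 0.0, 'q': array([ 1.22719221,  0.62933732,  0.03846759,  1.51838847, -0.02700774,
        0.99630348, -0.01999087]), 'joint_velocities': array([-4.04037458e-04,  9.53122114e-05,  7.43468456e-04, -5.57723688e-04,
        1.12278949e-03,  6.10706009e-05,  3.45021061e-04]), 'joint_efforts': array([ 2.62693648e-04, -5.63400471e+01,  1.22667052e+00, -1.93443525e+01,
        1.11372652e-02,  1.05455230e-02, -1.52265869e-06]), 'eef_pos': array([ 178.11152489, -624.50212528,  252.38868589]), 'orientation': array([[ 2.74228419e-01, -5.58495837e-04,  9.61664423e-01],
       [-9.61662673e-01,  1.83477217e-03,  2.74228986e-01],
       [-1.91759087e-03, -9.99998161e-01, -3.39379265e-05]]), 'contact_force': array([ 0.66146707,  1.0300167 , -1.15470976]), 'wrist_torque': array([-0.00583305, -0.0114111 ,  0.00179004]), 'finger_gap': 85.24212594703263}
scene {'fx': 533.6989165251666, 'fy': 533.6989165251666, 'cx': 283.0136153297188, 'cy': 206.65155034902315, 'distortion': array([-0.17094047,  0.        ,  0.        ,  0.        ,  0.        ]), 'rvec': array([ 1.75392032,  1.60069038, -0.7
[... 238 characters left out ...]
      ,  0.        ,  0.        ]), 'rvec': array([ 2.12091272, -2.13817282,  0.17998303]), 'tvec': array([ -16.77172222,  540.66891239, 1172.02185722])}
wrist {'fx': 336.5564766576025, 'fy': 336.5564766576025, 'cx': 279.6244326429917, 'cy': 206.60760032745256, 'distortion': array([-0.06689422,  0.        ,  0.        ,  0.        ,  0.        ]), 'mount': array([[ 9.99999568e-01, -3.75312484e-04,  8.49856360e-04,
         1.20786792e-01],
       [-9.25439072e-04, -3.21950267e-01,  9.46756130e-01,
        -1.20472858e+02],
       [-8.17179124e-05, -9.46756508e-01, -3.21950475e-01,
         8.26235072e+01],
       [ 0.00000000e+00,  0.00000000e+00,  0.00000000e+00,
         1.00000000e+00]])}
```

View images.

View pics/scene0.png

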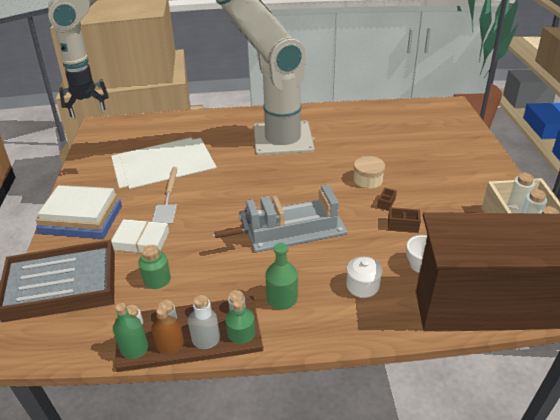

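View pics/top0.png

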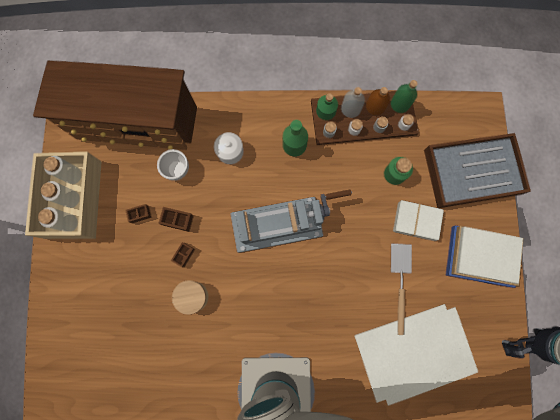

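View pics/wrist0.png

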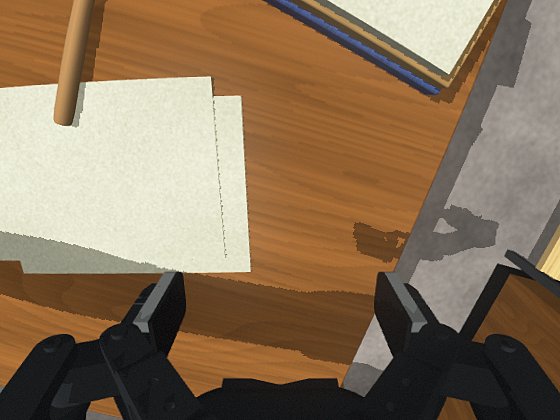

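```bash
cat > h.py <<'E'
import numpy as np,cv2
from station import r
def cam(n,s=None):
    p=r.camera_params(n);K=np.array([[p['fx'],0,p['cx']],[0,p['fy'],p['cy']],[0,0,1]]);d=np.array(p['distortion'])
    if n=='wrist':
        T=np.eye(4);T[:3,:3]=s['orientation'];T[:3,3]=s['eef_pos'];M=T@p['mount'];R=M[:3,:3].T;t=-R@M[:3,3]
    else: R=cv2.Rodrigues(np.array(p['rvec']))[0];t=np.array(p['tvec'])
    return K,d,R,t
def plane(c,uv,z):
    K,d,R,t=c;uv=np.array(uv,float).reshape(-1,1,2)
    x=cv2.undistortPoints(uv,K,d).reshape(-1,2);D=np.c_[x,np.ones(len(x))]@R;C=-R.T@t
    return C+D*((z-C[2])/D[:,2])[:,None]
def proj(c,P):
    K,d,R,t=c;return cv2.projectPoints(np.array(P,float).reshape(-1,1,3),cv2.Rodrigues(R)[0],t,K,d)[0].reshape(-1,2)
def crop(img,x0,y0,x1,y1,f,name):
    cv2.imwrite(name,cv2.resize(img[y0:y1,x0:x1],None,fx=f,fy=f,interpolation=cv2.INTER_CUBIC))
E
python3 - <<'E'
from h import *
t=cv2.imread('pics/top0.png');crop(t,220,170,360,260,5.5,'pics/c1.png');crop(t,110,180,230,270,6,'pics/c2.png')
s=cv2.imread('pics/scene0.png');crop(s,205,175,355,260,5.2,'pics/c3.png')
E
```

```text
(no output)
```

View pics/c1.png

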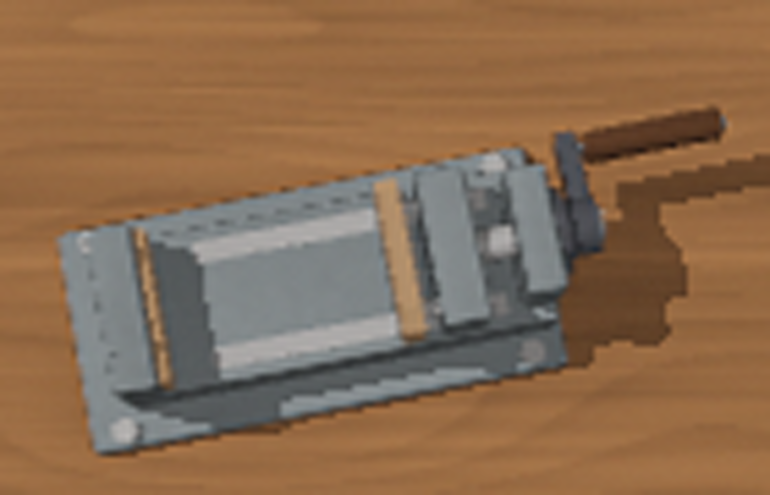

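View pics/c2.png

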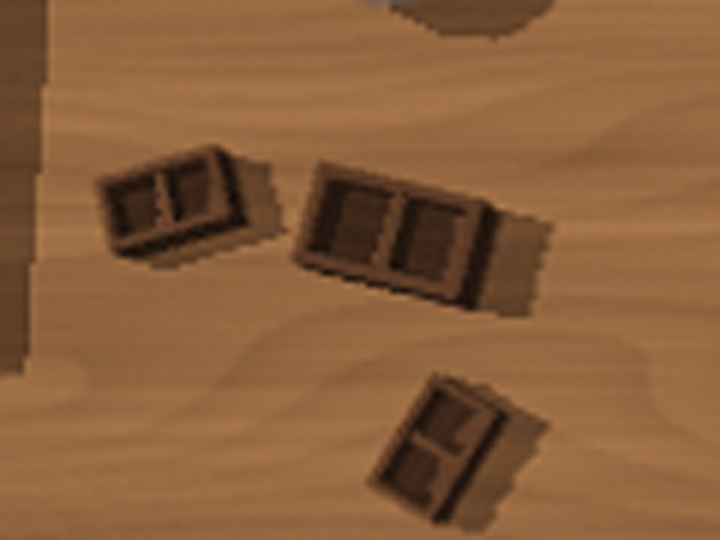

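View pics/c3.png

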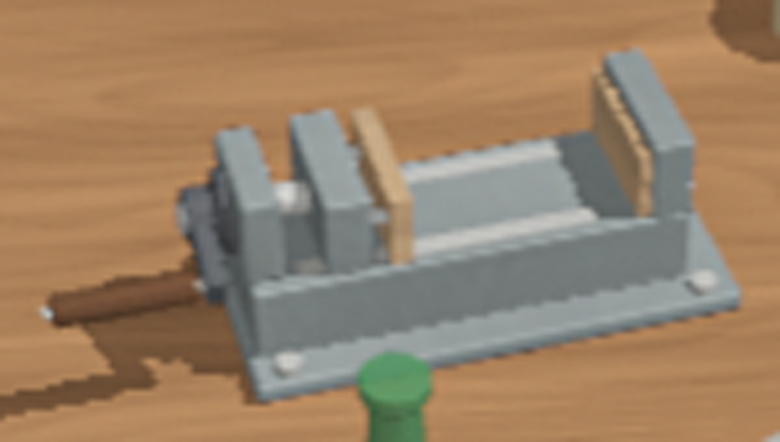

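```bash
python3 - <<'E'
from h import *
c=cam('top')
f=lambda L,x0,y0,k:[((u+.5)/k-.5+x0,(v+.5)/k-.5+y0) for u,v in L]
T=plane(c,f([(322,162),(487,203),(458,302),(296,260)],110,180,6),44)
print('till',T.round(1),[np.linalg.norm(T[i]-T[i-1]).round(1) for i in range(4)],T.mean(0).round(1))
J=plane(c,f([(146,230),(172,386)],220,170,5.5),110)
print('fj',J.round(1),np.linalg.norm(J[0]-J[1]),J.mean(0))
M=plane(c,f([(373,182),(401,338),(397,180),(425,334)],220,170,5.5),104);print('mov',M.round(1))
B=plane(c,f([(505,168),(531,293),(540,165),(566,290)],220,170,5.5),113);print('brk',B.round(1))
B=plane(c,f([(60,236),(97,453),(522,150),(566,366)],220,170,5.5),10);print('base',B.round(1))
print(plane(c,f([(722,122),(590,150)],220,170,5.5),80))
E
```

```text
till [[563.1 345.1  44. ]
 [540.7 257.6  44. ]
 [489.3 271.1  44. ]
 [511.7 356.5  44. ]] [np.float64(52.7), np.float64(90.3), np.float64(53.1), np.float64(88.3)] [526.2 307.6  44. ]
fj [[533.8  79.5 110. ]
 [450.7  65.3 110. ]] 84.32995511074739 [492.25637024  72.42975223 110.        ]
mov [[559.9 -41.2 104. ]
 [475.8 -55.1 104. ]
 [560.9 -54.  104. ]
 [477.8 -67.8 104. ]]
brk [[ 565.1 -111.3  113. ]
 [ 497.9 -123.5  113. ]
 [ 566.6 -129.9  113. ]
 [ 499.3 -142.   113. ]]
base [[ 548.5  138.4   10. ]
 [ 423.3  115.7   10. ]
 [ 596.9 -129.2   10. ]
 [ 470.8 -151.5   10. ]]
[[ 596.77326152 -233.78333243   80.        ]
 [ 581.59266368 -160.58419678   80.        ]]
```

```bash
python3 -m inch '[[0,0,0.5,36,42.5,0,8.5],[0,0,0.5,36,42.5,0,8.5],[0,0,0.5,36,42.5,0,8.5],[0,0,0.5,36,42.5,0,8.5],[0,0,0.5,36,42.5,0,8.5],[0,0,0.5,36,42.5,0,8.5],[0,0,0.5,36,42.5,0,8.5],[0,0,0.5,36,42.5,0,8.5],[0,0,1.04,34.8,93.2,0,8.5],[0,0,1.04,34.8,93.2,0,8.5],[0,0,1.04,34.8,93.2,0,8.5],[0,0,1.04,34.8,93.2,0,8.5],[0,0,1.04,34.8,93.2,0,8.5],[0,0,1.04,34.8,93.2,-4,8.5],[0,0,1.04,34.8,93.2,-4,8.5],[0,0,1.04,34.8,93.2,-4,8.5],[0,0,1.04,34.8,93.2,-4,8.5],[0,0,1.04,34.8,93.2,-4,8.5],[0,0,1.04,34.8,93.2,-4,8.5],[0,0,1.04,34.8,93.2,-4,8.5]]' 60
cat > snap.py <<'E'
import sys
from h import *
s=r.sense();im=r.snapshot('wrist');n=sys.argv[1]
cv2.imwrite(f'pics/{n}.png',im);import pickle;pickle.dump({k:s[k] for k in('eef_pos','orientation')},open(f'pics/{n}.pkl','wb'))
print(s['t'],s['eef_pos'],s['orientation'].round(4).tolist(),s['finger_gap'],s['contact_force'])
E
python3 snap.py w1
```

```text
t: 2.65
eef_pos: [526.8, 304.9, 213.4]
orientation: [[0.968, 0.0, 0.253], [-0.253, -0.001, 0.968], [0.001, -1.0, -0.001]]
contact_force: [0.3, -0.4, -0.1]
finger_gap: 85.1
2.65 [526.84208122 304.90933549 213.40815681] [[0.9675, 0.0002, 0.2528], [-0.2528, -0.0012, 0.9675], [0.0005, -1.0, -0.0011]] 85.07774776201782 [ 0.31107792 -0.38667531 -0.0576287 ]
```

View pics/w1.png

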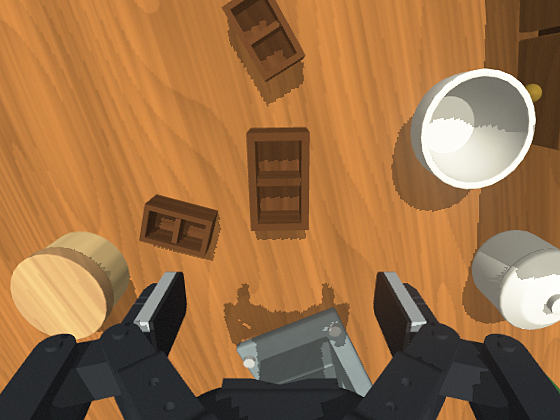

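```bash
python3 - <<'E'
from h import *
import pickle
im=cv2.imread('pics/w1.png');crop(im,225,110,335,250,4.2,'pics/c4.png')
s=pickle.load(open('pics/w1.pkl','rb'));c=cam('wrist',s)
T=plane(c,[(247.5,129),(309,129),(309,228),(249.5,228)],44);print(T.round(1),T.mean(0));print([np.linalg.norm(T[i]-T[i-1]).round(1) for i in range(4)])
E
```

```text
[[514.  363.2  44. ]
 [564.3 350.   44. ]
 [543.9 261.8  44. ]
 [490.3 275.8  44. ]] [528.10348021 312.69597725  44.        ]
[np.float64(90.5), np.float64(52.1), np.float64(90.5), np.float64(55.4)]
```

View pics/c4.png

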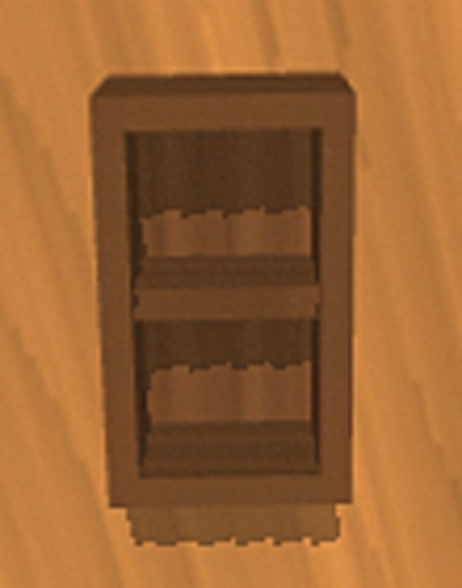

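```bash
python3 - <<'E'
from h import *
import pickle
s=pickle.load(open('pics/w1.pkl','rb'));c=cam('wrist',s)
T=plane(c,[(246.5,132.9),(309.7,132.9),(308.8,229.8),(250.7,229.8)],44);print(T.round(1),T.mean(0));print([np.linalg.norm(T[i]-T[i-1]).round(1) for i in range(4)])
d=T[0]+T[1]-T[2]-T[3];e=T[1]-T[0]+T[2]-T[3];print(np.degrees(np.arctan2(d[1],d[0])),np.degrees(np.arctan2(e[1],e[0])),s['eef_pos'])
E
```

```text
[[512.2 360.2  44. ]
 [564.2 346.7  44. ]
 [543.3 260.1  44. ]
 [490.8 273.8  44. ]] [527.62305512 310.19587863  44.        ]
[np.float64(89.1), np.float64(53.7), np.float64(89.1), np.float64(54.2)]
76.26374102088172 -14.663993659729494 [526.84208122 304.90933549 213.40815681]
```

```bash
python3 -m inch '[[0,0,0.007,0,0.4,-6,7],[0,0,0.007,0,0.4,-12,7],[0,0,0.007,0,0.4,-16,7],[0,0,0.007,0,0.4,-18.3,7],[0,0,0.007,0,0.4,-18.3,7],[0,0,0.007,0,0.4,-18.3,7],[0,0,0.007,0,0.4,-18.3,5],[0,0,0.007,0,0.4,-18.3,4.5],[0,0,0.007,0,0.4,-18.3,4.5],[0,0,0.007,0,0.4,-18.3,4.5],[0,0,0.007,0,0.4,-18.3,4.5],[0,0,0.007,0,0.4,-18.3,4.5]]' 50
python3 snap.py w2
```

```text
t: 4.2
eef_pos: [527.5, 311.3, 32.2]
orientation: [[0.97, 0.003, 0.244], [-0.244, 0.001, 0.97], [0.002, -1.0, 0.002]]
contact_force: [-0.2, -0.2, 6.0]
finger_gap: 53.1
4.2 [527.510395  311.3478518  32.174529 ] [[0.9698, 0.0028, 0.2439], [-0.2439, 0.0013, 0.9698], [0.0024, -1.0, 0.002]] 53.130765273724144 [-0.16316661 -0.16010884  5.98922528]
```

View pics/w2.png

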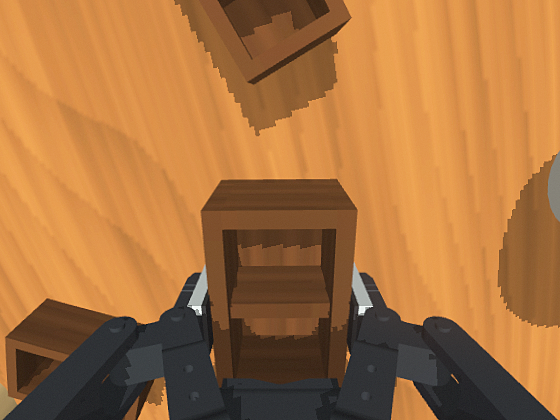

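```bash
python3 -m inch '[[0,0,0,0,0,4,4.5],[0,0,0,0,0,9,4.5],[0,0,0,0,0,14,4.5],[0,0,0.2,-0.5,-5,17,4.5],[0,0,0.42,-2.2,-29.7,17,4.5],[0,0,0.42,-2.2,-29.7,17,4.5],[0,0,0.42,-2.2,-29.7,17,4.5],[0,0,0.42,-2.2,-29.7,17,4.5],[0,0,0.42,-2.2,-29.7,17,4.5],[0,0,0.42,-2.2,-29.7,17,4.5],[0,0,0.42,-2.2,-29.7,17,4.5],[0,0,0.42,-2.2,-29.7,17,4.5]]'
python3 snap.py w3; python3 - <<'E'
from h import *
cv2.imwrite('pics/top3.png',r.snapshot('top'))
E
```

```text
t: 5.75
eef_pos: [504.3, 15.5, 200.4]
orientation: [[0.984, 0.0, -0.176], [0.176, 0.0, 0.984], [0.0, -1.0, 0.0]]
contact_force: [0.0, -0.2, -2.4]
finger_gap: 52.9
5.75 [504.31247618  15.48011448 200.39061318] [[0.9844, 0.0002, -0.1758], [0.1758, 0.0005, 0.9844], [0.0002, -1.0, 0.0005]] 52.94949090407723 [ 0.03006744 -0.1634122  -2.38190709]
```

View pics/w3.png

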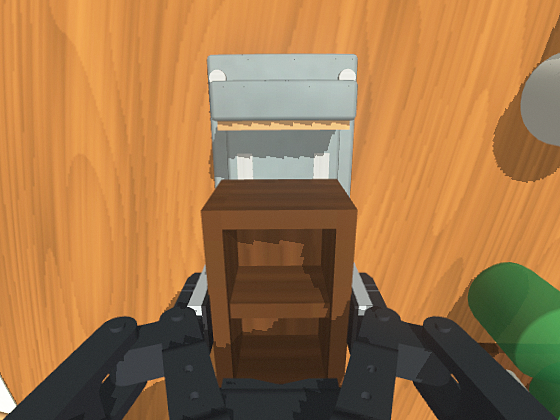

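```bash
python3 - <<'E'
from h import *
import pickle
im=cv2.imread('pics/w3.png');crop(im,195,45,370,215,3.4,'pics/c5.png')
s=pickle.load(open('pics/w3.pkl','rb'));c=cam('wrist',s)
for z in(110,):
  P=plane(c,[(211,82),(356,82),(218,130),(349.5,129)],z)
  print(P.round(1),np.linalg.norm(P[0]-P[1]),np.linalg.norm(P[2]-P[3]),(P[2]+P[3])/2)
E
```

```text
[[448.2  96.  110. ]
 [533.1 111.2 110. ]
 [455.9  68.7 110. ]
 [535.7  83.6 110. ]] 86.2067175788329 81.21588760574978 [495.80355143  76.13821399 110.        ]
```

View pics/c5.png

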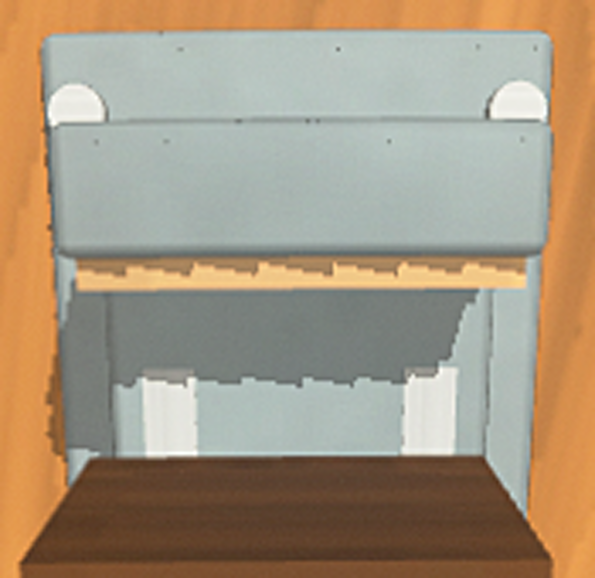

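```bash
python3 - <<'E'
from h import *
import pickle
s=pickle.load(open('pics/w2.pkl','rb'));c=cam('wrist',s)
P=plane(c,[(202.5,210),(357,210)],44);print(P.round(1),np.linalg.norm(P[0]-P[1]));m=P.mean(0)
print(s['orientation'].T@(m-s['eef_pos']))
t=cv2.imread('pics/top3.png');crop(t,200,150,360,270,4.8,'pics/c6.png')
E
```

```text
[[512.4 361.   44. ]
 [563.9 348.   44. ]] 53.10949794631273
[ -0.22207552 -11.73865077  44.4579891 ]
```

View pics/c6.png

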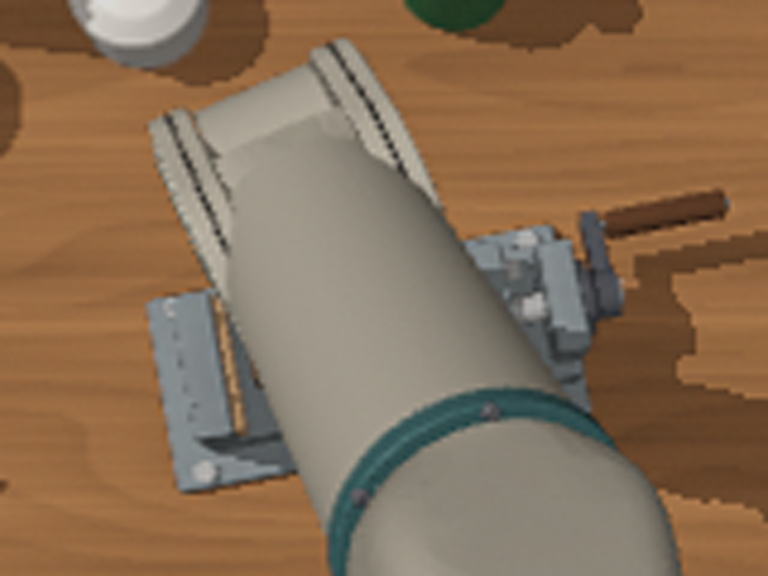

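```bash
python3 -m inch '[[0,0,0,0.26,0.05,-4,4.5],[0,0,0,0.26,0.05,-7,4.5],[0,0,0,0.26,0.05,-9,4.5],[0,0,0,0.26,0.05,-10.2,4.5],[0,0,0,0.26,0.05,-10.7,4.5],[0,0,0,0.26,0.05,-10.7,4.5],[0,0,0,0.26,0.05,-10.7,4.5]]'
```

```text
t: 6.72
eef_pos: [507.4, 14.5, 94.0]
orientation: [[0.985, 0.001, -0.173], [0.173, 0.0, 0.985], [0.001, -1.0, -0.0]]
contact_force: [0.2, -0.3, -3.5]
finger_gap: 53.0
```

```bash
python3 -m inch '[[0,0,0,0,0,-0.08,4.5],[0,0,0,0,0,-0.15,4.5],[0,0,0,0,0,-0.15,4.5]]'; python3 - <<'E'
from h import *
im=r.snapshot('wrist');cv2.imwrite('pics/w4.png',im);s=r.sense();print(s['contact_force'],s['eef_pos'])
s=r.snapshot('scene');cv2.imwrite('pics/s4.png',s);crop(s,205,150,365,270,4.8,'pics/c7.png')
E
```

```text
t: 7.1
eef_pos: [507.1, 14.3, 92.1]
orientation: [[0.985, 0.001, -0.173], [0.173, -0.0, 0.985], [0.001, -1.0, -0.0]]
contact_force: [-1.1, -1.9, 1.3]
finger_gap: 53.3
[-0.30627963 -1.06353735  1.72674152] [507.1341184   14.28186077  92.167967  ]
```

View pics/w4.png

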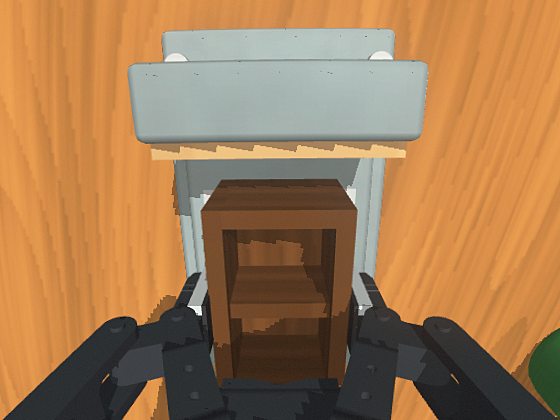

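View pics/c7.png

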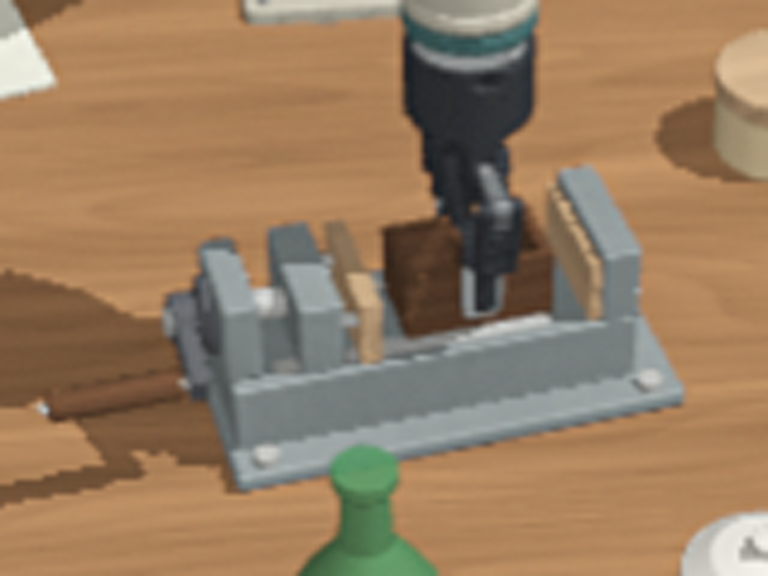

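```bash
python3 -m inch '[[0,0,0,0,0,0,5.6],[0,0,0,0,0,0,6.2],[0,0,0,0,0,0,7.5],[0,0,0,0,0,0,7.5],[0,0,0,0,0,0,7.5],[0,0,0,0,0,3,7.5],[0,0,0,0,0,7,7.5],[0,0,0,0,0,12,7.5],[0,0,0,0,0,12,7.5],[0,0,0,0,0,12,7.5]]'
python3 snap.py w5;  python3 - <<'E'
from h import *
s=r.snapshot('scene');cv2.imwrite('pics/s5.png',s);crop(s,205,150,365,270,4.8,'pics/c8.png')
E
```

```text
t: 8.45
eef_pos: [506.4, 14.1, 211.5]
orientation: [[0.985, -0.001, -0.173], [0.173, -0.0, 0.985], [-0.001, -1.0, -0.0]]
contact_force: [0.0, 0.8, -0.3]
finger_gap: 74.6
8.45 [506.42307715  14.06232334 211.4819005 ] [[0.985, -0.0005, -0.1728], [0.1728, -0.0004, 0.985], [-0.0006, -1.0, -0.0003]] 74.63769193332891 [ 0.04265526  0.75199496 -0.27349874]
```

View pics/w5.png

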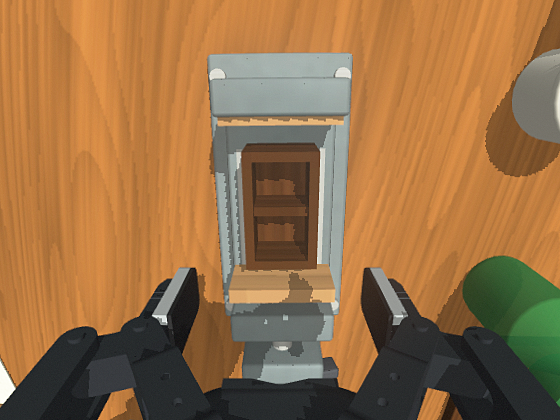

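View pics/c8.png

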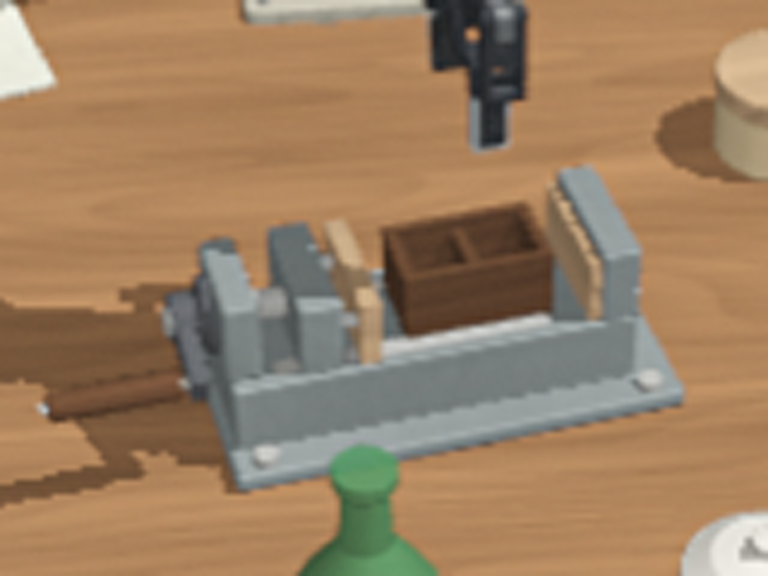

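```bash
python3 - <<'E'
from h import *
f=lambda p,x0,y0,k:((p[0]+.5)/k-.5+x0,(p[1]+.5)/k-.5+y0)
ct,cs=cam('top'),cam('scene')
def tri(a,b):
    u=lambda c,p:cv2.undistortPoints(np.array(p,float).reshape(1,1,2),c[0],c[1]).reshape(2,1)
    X=cv2.triangulatePoints(np.c_[ct[2],ct[3]],np.c_[cs[2],cs[3]],u(ct,a),u(cs,b));return (X[:3]/X[3]).ravel()
for a,b in (((722,122),(45,408)),((585,150),(185,384))):
    P=tri(f(a,220,170,5.5),f(b,205,150,4.8));print(P.round(1))
    d=P-np.array([546.7,-210.7,85]);y=np.array([-.175,.985,0]);x=np.array([.985,.175,0]);print('x,y,z',d@x,d@y,d[2])
E
```

```text
[ 598.1 -233.9   74.4]
x,y,z 46.53781457732625 -31.82301784140428 -10.612357923231087
[ 583.3 -156.5   72.7]
x,y,z 45.53118567433762 47.02055379771496 -12.324844342204571
```

```bash
python3 -m inch '[[0,0,0,8.6,-22.3,0,6],[0,0,0,8.6,-22.3,0,6],[0,0,0,8.6,-22.3,-2,6],[0,0,0,8.6,-22.3,-4,6],[0,0,0,8.6,-22.3,-6,6],[0,0,0,8.6,-22.3,-6,6],[0,0,0,8.6,-22.3,-6,6],[0,0,0,8.6,-22.3,-6,6]]' 60
python3 snap.py w6
```

```text
t: 9.55
eef_pos: [593.5, -207.7, 152.8]
orientation: [[0.985, 0.001, -0.175], [0.175, -0.0, 0.985], [0.001, -1.0, -0.0]]
contact_force: [-0.1, -0.1, -0.3]
finger_gap: 60.1
9.55 [ 593.51822728 -207.65850256  152.8156785 ] [[0.9846, 0.0015, -0.1747], [0.1747, -0.0002, 0.9846], [0.0014, -1.0, -0.0004]] 60.07021434432799 [-0.14468947 -0.08602623 -0.32884779]
```

View pics/w6.png

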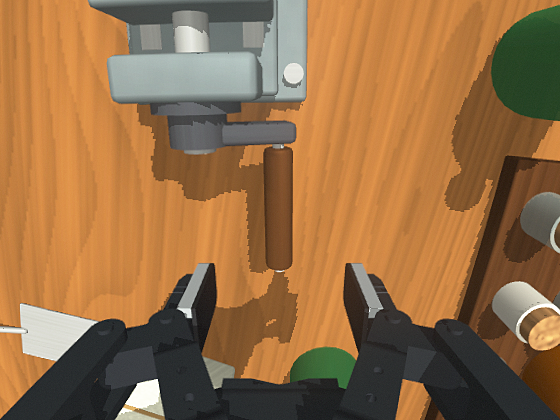

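```bash
python3 - <<'E'
from h import *
import pickle
s=pickle.load(open('pics/w6.pkl','rb'));c=cam('wrist',s)
P=plane(c,[(279,148),(279,269)],74);print(P.round(1),np.linalg.norm(P[0]-P[1]),s['orientation'].T@(P-s['eef_pos']).T)
E
```

```text
[[ 584.  -157.1   74. ]
 [ 598.1 -236.7   74. ]] 80.78164507684558 [[ -0.64882262  -0.70395772]
 [ 78.79235359  78.82760656]
 [ 51.45247062 -29.32914794]]
```

```bash
python3 -m inch '[[0,0,0,-0.05,0,-3,6],[0,0,0,-0.05,0,-6,6],[0,0,0,-0.05,0,-7.6,6],[0,0,0,-0.05,0,-7.6,6],[0,0,0,-0.05,0,-7.6,3],[0,0,0,-0.05,0,-7.6,1],[0,0,0,-0.05,0,-7.6,1],[0,0,0,-0.05,0,-7.6,1],[0,0,0,-0.05,0,-7.6,1],[0,0,0,-0.05,0,-7.6,1]]' 60
python3 snap.py w7
```

```text
t: 10.85
eef_pos: [592.9, -208.8, 76.2]
orientation: [[0.985, 0.001, -0.173], [0.173, -0.0, 0.985], [0.001, -1.0, -0.001]]
contact_force: [0.5, -0.7, 3.6]
finger_gap: 16.4
10.85 [ 592.94496128 -208.81615754   76.18901193] [[0.9849, 0.0013, -0.1731], [0.1731, -0.0004, 0.9849], [0.0012, -1.0, -0.0006]] 16.39196742087494 [ 0.5139386  -0.66074835  3.60764297]
```

View pics/w7.png

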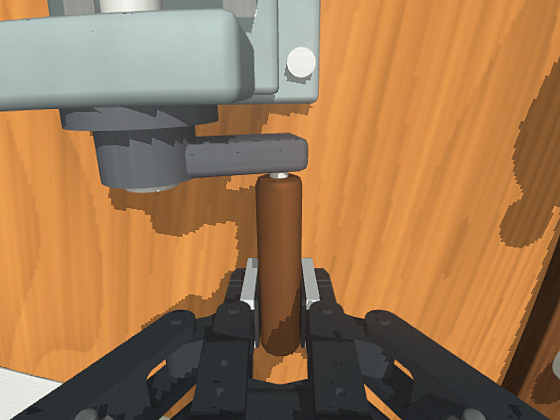

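```bash
cat > circ.py <<'E'
import sys,numpy as np
t0,step,n=map(float,sys.argv[1:4]);a0=np.radians(t0);R=4.5
print('['+','.join('[0,0,0,%.2f,%.2f,%.2f,1]'%tuple(R*np.array([.9848*(np.sin(a)-np.sin(a0)),.1736*(np.sin(a)-np.sin(a0)),np.cos(a)-np.cos(a0)])) for a in a0+np.radians(step)*np.arange(1,int(n)+1))+']')
E
python3 circ.py 105 15 12
```

```text
[[0,0,0,-0.44,-0.08,-1.09,1],[0,0,0,-1.15,-0.20,-2.02,1],[0,0,0,-2.06,-0.36,-2.73,1],[0,0,0,-3.13,-0.55,-3.18,1],[0,0,0,-4.28,-0.75,-3.34,1],[0,0,0,-5.43,-0.96,-3.18,1],[0,0,0,-6.50,-1.15,-2.73,1],[0,0,0,-7.41,-1.31,-2.02,1],[0,0,0,-8.12,-1.43,-1.09,1],[0,0,0,-8.56,-1.51,0.00,1],[0,0,0,-8.71,-1.54,1.16,1],[0,0,0,-8.56,-1.51,2.33,1]]
```

```bash
python3 -m inch '[[0,0,0,-0.2,-0.03,-0.55,1],[0,0,0,-0.44,-0.08,-1.09,1],[0,0,0,-0.77,-0.13,-1.58,1],[0,0,0,-1.15,-0.2,-2.02,1],[0,0,0,-1.59,-0.28,-2.4,1],[0,0,0,-2.06,-0.36,-2.73,1]]' 60
```

```text
t: 11.65
eef_pos: [572.4, -212.5, 48.2]
orientation: [[0.985, 0.002, -0.173], [0.173, -0.0, 0.985], [0.002, -1.0, -0.0]]
contact_force: [5.0, -2.7, 1.4]
finger_gap: 16.2
```

```bash
python3 circ.py 150 15 14
```

```text
[[0,0,0,-1.07,-0.19,-0.45,1],[0,0,0,-2.22,-0.39,-0.60,1],[0,0,0,-3.36,-0.59,-0.45,1],[0,0,0,-4.43,-0.78,0.00,1],[0,0,0,-5.35,-0.94,0.72,1],[0,0,0,-6.05,-1.07,1.65,1],[0,0,0,-6.50,-1.15,2.73,1],[0,0,0,-6.65,-1.17,3.90,1],[0,0,0,-6.50,-1.15,5.06,1],[0,0,0,-6.05,-1.07,6.15,1],[0,0,0,-5.35,-0.94,7.08,1],[0,0,0,-4.43,-0.78,7.79,1],[0,0,0,-3.36,-0.59,8.24,1],[0,0,0,-2.22,-0.39,8.40,1]]
```

```bash
python3 -m inch '[[0,0,0,-1.07,-0.19,-0.45,1],[0,0,0,-2.22,-0.39,-0.60,1],[0,0,0,-3.36,-0.59,-0.45,1],[0,0,0,-4.43,-0.78,0.00,1],[0,0,0,-5.35,-0.94,0.72,1]]' 
python3 snap.py w8
```

```text
t: 12.28
eef_pos: [518.2, -222.4, 55.2]
orientation: [[0.985, 0.001, -0.172], [0.172, -0.0, 0.985], [0.001, -1.0, -0.0]]
contact_force: [5.9, -2.6, -2.2]
finger_gap: 16.1
12.275 [ 518.15622035 -222.37614679   55.20305919] [[0.985, 0.0008, -0.1723], [0.1723, -0.0003, 0.985], [0.0007, -1.0, -0.0004]] 16.105044959267744 [ 5.90609469 -2.57886824 -2.23130655]
```

View pics/w8.png

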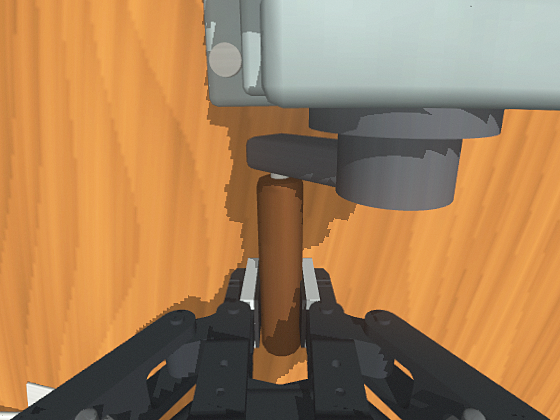

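```bash
python3 circ.py 225 15 18
```

```text
[[0,0,0,-0.70,-0.12,0.93,1],[0,0,0,-1.15,-0.20,2.02,1],[0,0,0,-1.30,-0.23,3.18,1],[0,0,0,-1.15,-0.20,4.35,1],[0,0,0,-0.70,-0.12,5.43,1],[0,0,0,-0.00,-0.00,6.36,1],[0,0,0,0.92,0.16,7.08,1],[0,0,0,1.99,0.35,7.53,1],[0,0,0,3.13,0.55,7.68,1],[0,0,0,4.28,0.75,7.53,1],[0,0,0,5.35,0.94,7.08,1],[0,0,0,6.27,1.10,6.36,1],[0,0,0,6.97,1.23,5.43,1],[0,0,0,7.41,1.31,4.35,1],[0,0,0,7.57,1.33,3.18,1],[0,0,0,7.41,1.31,2.02,1],[0,0,0,6.97,1.23,0.93,1],[0,0,0,6.27,1.10,0.00,1]]
```

```bash
python3 -m inch '[[0,0,0,-0.70,-0.12,0.93,1],[0,0,0,-1.15,-0.20,2.02,1],[0,0,0,-1.30,-0.23,3.18,1],[0,0,0,-1.15,-0.20,4.35,1],[0,0,0,-0.70,-0.12,5.43,1],[0,0,0,0,0,6.36,1],[0,0,0,0.92,0.16,7.08,1],[0,0,0,1.99,0.35,7.53,1],[0,0,0,3.13,0.55,7.68,1]]'; python3 -c "
from station import r
import cv2;cv2.imwrite('pics/s9.png',r.snapshot('scene'))"
```

```text
t: 13.45
eef_pos: [546.8, -217.2, 132.1]
orientation: [[0.985, -0.007, -0.173], [0.173, -0.001, 0.985], [-0.007, -1.0, -0.0]]
contact_force: [-4.0, -4.7, 0.6]
finger_gap: 16.6
```

```bash
python3 circ.py 0 15 18
```

```text
[[0,0,0,1.15,0.20,-0.15,1],[0,0,0,2.22,0.39,-0.60,1],[0,0,0,3.13,0.55,-1.32,1],[0,0,0,3.84,0.68,-2.25,1],[0,0,0,4.28,0.75,-3.34,1],[0,0,0,4.43,0.78,-4.50,1],[0,0,0,4.28,0.75,-5.66,1],[0,0,0,3.84,0.68,-6.75,1],[0,0,0,3.13,0.55,-7.68,1],[0,0,0,2.22,0.39,-8.40,1],[0,0,0,1.15,0.20,-8.85,1],[0,0,0,0.00,0.00,-9.00,1],[0,0,0,-1.15,-0.20,-8.85,1],[0,0,0,-2.22,-0.39,-8.40,1],[0,0,0,-3.13,-0.55,-7.68,1],[0,0,0,-3.84,-0.68,-6.75,1],[0,0,0,-4.28,-0.75,-5.66,1],[0,0,0,-4.43,-0.78,-4.50,1]]
```

View pics/s9.png

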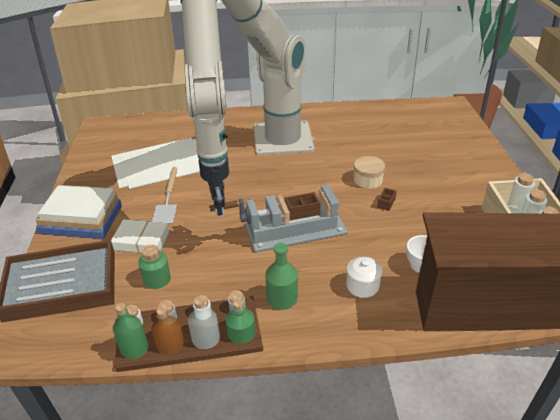

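```bash
python3 -m inch '[[0,0,0,1.15,0.20,-0.15,1],[0,0,0,2.22,0.39,-0.60,1],[0,0,0,3.13,0.55,-1.32,1],[0,0,0,3.84,0.68,-2.25,1],[0,0,0,4.28,0.75,-3.34,1],[0,0,0,4.43,0.78,-4.50,1],[0,0,0,4.28,0.75,-5.66,1],[0,0,0,3.84,0.68,-6.75,1],[0,0,0,3.13,0.55,-7.68,1],[0,0,0,2.22,0.39,-8.40,1],[0,0,0,1.15,0.20,-8.85,1],[0,0,0,0,0,-9,1]]'; python3 snap.py w10
```

```text
t: 15.0
eef_pos: [551.8, -216.3, 42.1]
orientation: [[0.985, 0.006, -0.173], [0.173, 0.0, 0.985], [0.006, -1.0, -0.001]]
contact_force: [5.9, -6.1, -2.2]
finger_gap: 16.2
15.0 [ 551.81481937 -216.26773236   42.08025609] [[0.985, 0.0059, -0.1725], [0.1725, 0.0004, 0.985], [0.0059, -1.0, -0.0006]] 16.177938831351927 [ 5.85551416 -6.05847989 -2.21289898]
```

View pics/w10.png

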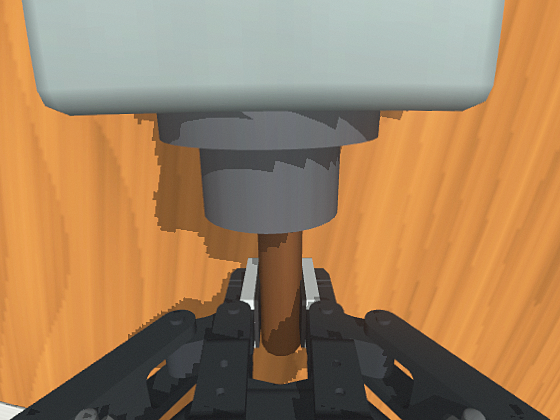

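```bash
python3 -m inch '[[0,0,0,-1.15,-0.2,0.15,1],[0,0,0,-2.22,-0.39,0.6,1],[0,0,0,-3.13,-0.55,1.32,1],[0,0,0,-3.84,-0.68,2.25,1],[0,0,0,-4.28,-0.75,3.34,1],[0,0,0,-4.43,-0.78,4.5,1],[0,0,0,-4.43,-0.78,4.5,1]]'; python3 snap.py w11
python3 circ.py 270 10 18;python3 - <<'E'
from h import *
s=r.snapshot('scene');cv2.imwrite('pics/s11.png',s);crop(s,205,150,365,270,4.8,'pics/c11.png')
E
```

```text
t: 15.92
eef_pos: [505.4, -224.7, 87.5]
orientation: [[0.985, 0.001, -0.172], [0.172, -0.0, 0.985], [0.001, -1.0, -0.001]]
contact_force: [1.5, -5.8, 2.7]
finger_gap: 16.2
15.925 [ 505.39704392 -224.68894982   87.49534032] [[0.9851, 0.0014, -0.1718], [0.1718, -0.0005, 0.9851], [0.0013, -1.0, -0.0007]] 16.19262621502847 [ 1.5249     -5.84699499  2.73220181]
[[0,0,0,0.07,0.01,0.78,1],[0,0,0,0.27,0.05,1.54,1],[0,0,0,0.59,0.10,2.25,1],[0,0,0,1.04,0.18,2.89,1],[0,0,0,1.58,0.28,3.45,1],[0,0,0,2.22,0.39,3.90,1],[0,0,0,2.92,0.51,4.23,1],[0,0,0,3.66,0.65,4.43,1],[0,0,0,4.43,0.78,4.50,1],[0,0,0,5.20,0.92,4.43,1],[0,0,0,5.95,1.05,4.23,1],[0,0,0,6.65,1.17,3.90,1],[0,0,0,7.28,1.28,3.45,1],[0,0,0,7.83,1.38,2.89,1],[0,0,0,8.27,1.46,2.25,1],[0,0,0,8.60,1.52,1.54,1],[0,0,0,8.80,1.55,0.78,1],[0,0,0,8.86,1.56,0.00,1]]
```

View pics/c11.png

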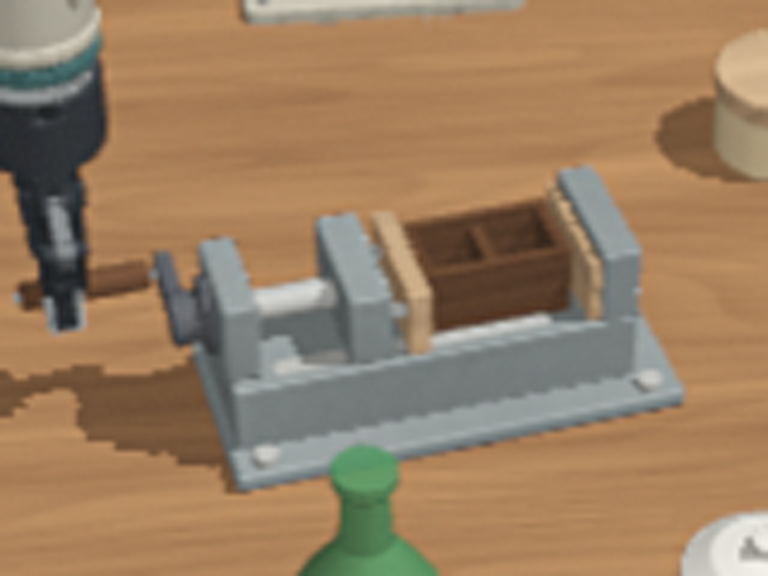

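```bash
python3 -m inch '[[0,0,0,0.07,0.01,0.78,1],[0,0,0,0.27,0.05,1.54,1],[0,0,0,0.59,0.10,2.25,1],[0,0,0,1.04,0.18,2.89,1]]';python3 -m inch '[[0,0,0,0.54,0.1,0.56,1],[0,0,0,0.85,0.15,0.8,1],[0,0,0,1.18,0.21,1.01,1]]'
```

```text
t: 16.52
eef_pos: [514.4, -222.8, 115.0]
orientation: [[0.985, -0.002, -0.172], [0.172, 0.0, 0.985], [-0.002, -1.0, 0.0]]
contact_force: [2.0, -6.2, -7.0]
finger_gap: 16.4
t: 16.9
eef_pos: [524.8, -221.0, 124.6]
orientation: [[0.985, -0.005, -0.172], [0.172, -0.0, 0.985], [-0.005, -1.0, 0.001]]
contact_force: [-1.9, -6.9, -3.9]
finger_gap: 16.1
```

```bash
python3 circ.py 330 5 24; python3 -m inch '[[0,0,0,0.35,0.06,0.18,1],[0,0,0,0.71,0.13,0.33,1],[0,0,0,1.08,0.19,0.45,1],[0,0,0,1.46,0.26,0.53,1]]'
```

```text
[[0,0,0,0.34,0.06,0.18,1],[0,0,0,0.70,0.12,0.33,1],[0,0,0,1.07,0.19,0.45,1],[0,0,0,1.45,0.25,0.53,1],[0,0,0,1.83,0.32,0.59,1],[0,0,0,2.22,0.39,0.60,1],[0,0,0,2.60,0.46,0.59,1],[0,0,0,2.99,0.53,0.53,1],[0,0,0,3.36,0.59,0.45,1],[0,0,0,3.73,0.66,0.33,1],[0,0,0,4.09,0.72,0.18,1],[0,0,0,4.43,0.78,0.00,1],[0,0,0,4.76,0.84,-0.21,1],[0,0,0,5.06,0.89,-0.45,1],[0,0,0,5.35,0.94,-0.72,1],[0,0,0,5.61,0.99,-1.00,1],[0,0,0,5.85,1.03,-1.32,1],[0,0,0,6.05,1.07,-1.65,1],[0,0,0,6.23,1.10,-2.00,1],[0,0,0,6.38,1.12,-2.36,1],[0,0,0,6.50,1.15,-2.73,1],[0,0,0,6.58,1.16,-3.12,1],[0,0,0,6.63,1.17,-3.50,1],[0,0,0,6.65,1.17,-3.90,1]]
t: 17.4
eef_pos: [538.3, -218.9, 130.3]
orientation: [[0.985, -0.007, -0.172], [0.172, -0.001, 0.985], [-0.008, -1.0, 0.0]]
contact_force: [-4.8, -6.1, 3.3]
finger_gap: 16.0
```

```bash
python3 - <<'E'
from h import *
s=r.snapshot('scene');cv2.imwrite('pics/s12.png',s);crop(s,205,150,365,270,4.8,'pics/c12.png')
E
python3 circ.py 350 5 18
```

```text
[[0,0,0,0.38,0.07,0.05,1],[0,0,0,0.77,0.14,0.07,1],[0,0,0,1.16,0.20,0.05,1],[0,0,0,1.54,0.27,0.00,1],[0,0,0,1.92,0.34,-0.08,1],[0,0,0,2.29,0.40,-0.20,1],[0,0,0,2.64,0.47,-0.35,1],[0,0,0,2.99,0.53,-0.53,1],[0,0,0,3.31,0.58,-0.75,1],[0,0,0,3.62,0.64,-0.98,1],[0,0,0,3.90,0.69,-1.25,1],[0,0,0,4.16,0.73,-1.54,1],[0,0,0,4.40,0.78,-1.85,1],[0,0,0,4.61,0.81,-2.18,1],[0,0,0,4.79,0.84,-2.53,1],[0,0,0,4.93,0.87,-2.89,1],[0,0,0,5.05,0.89,-3.27,1],[0,0,0,5.13,0.90,-3.65,1]]
```

View pics/c12.png

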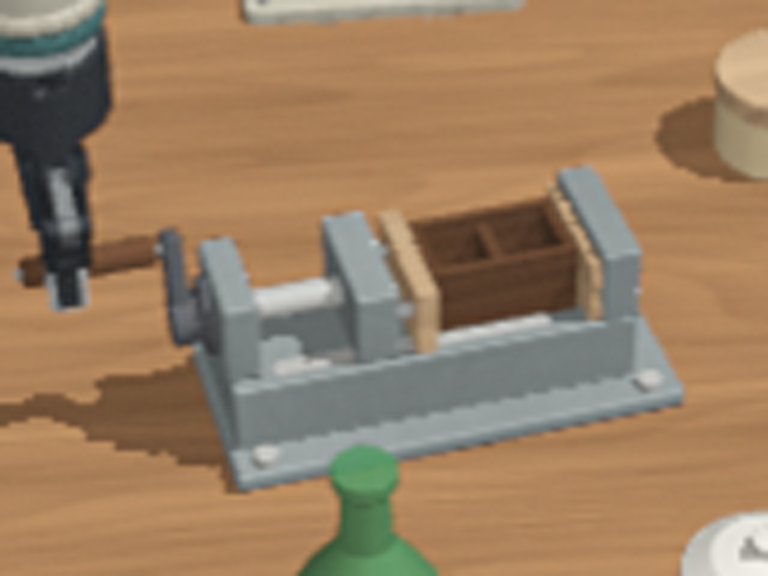

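```bash
python3 -m inch '[[0,0,0,0.38,0.07,0.05,1],[0,0,0,0.77,0.14,0.07,1],[0,0,0,1.16,0.20,0.05,1]]'; python3 circ.py 5 5 18
```

```text
t: 17.82
eef_pos: [551.2, -216.6, 131.7]
orientation: [[0.985, -0.005, -0.172], [0.172, -0.001, 0.985], [-0.005, -1.0, -0.0]]
contact_force: [-2.4, -5.1, 7.9]
finger_gap: 16.2
[[0,0,0,0.38,0.07,-0.05,1],[0,0,0,0.76,0.13,-0.14,1],[0,0,0,1.13,0.20,-0.25,1],[0,0,0,1.49,0.26,-0.40,1],[0,0,0,1.83,0.32,-0.59,1],[0,0,0,2.16,0.38,-0.80,1],[0,0,0,2.46,0.43,-1.04,1],[0,0,0,2.75,0.48,-1.30,1],[0,0,0,3.01,0.53,-1.59,1],[0,0,0,3.24,0.57,-1.90,1],[0,0,0,3.45,0.61,-2.23,1],[0,0,0,3.63,0.64,-2.58,1],[0,0,0,3.78,0.67,-2.94,1],[0,0,0,3.89,0.69,-3.32,1],[0,0,0,3.98,0.70,-3.70,1],[0,0,0,4.03,0.71,-4.09,1],[0,0,0,4.05,0.71,-4.48,1],[0,0,0,4.03,0.71,-4.88,1]]
```

```bash
python3 -m inch '[[0,0,0,0.38,0.07,-0.05,1],[0,0,0,0.76,0.13,-0.12,1],[0,0,0,1.13,0.20,-0.23,1],[0,0,0,1.49,0.26,-0.37,1]]'; python3 circ.py 25 5 18
```

```text
t: 18.32
eef_pos: [567.4, -213.5, 128.2]
orientation: [[0.985, -0.002, -0.173], [0.173, -0.001, 0.985], [-0.002, -1.0, -0.001]]
contact_force: [-2.1, -5.0, 5.5]
finger_gap: 16.2
[[0,0,0,0.34,0.06,-0.18,1],[0,0,0,0.67,0.12,-0.39,1],[0,0,0,0.98,0.17,-0.63,1],[0,0,0,1.26,0.22,-0.90,1],[0,0,0,1.52,0.27,-1.19,1],[0,0,0,1.76,0.31,-1.50,1],[0,0,0,1.97,0.35,-1.83,1],[0,0,0,2.14,0.38,-2.18,1],[0,0,0,2.29,0.40,-2.54,1],[0,0,0,2.41,0.42,-2.91,1],[0,0,0,2.49,0.44,-3.30,1],[0,0,0,2.54,0.45,-3.69,1],[0,0,0,2.56,0.45,-4.08,1],[0,0,0,2.54,0.45,-4.47,1],[0,0,0,2.49,0.44,-4.86,1],[0,0,0,2.41,0.42,-5.24,1],[0,0,0,2.29,0.40,-5.62,1],[0,0,0,2.14,0.38,-5.98,1]]
```

```bash
python3 -m inch '[[0,0,0,0.34,0.06,-0.18,1],[0,0,0,0.67,0.12,-0.39,1],[0,0,0,0.98,0.17,-0.63,1]]'; python3 circ.py 40 5 16
```

```text
t: 18.7
eef_pos: [577.7, -211.6, 122.0]
orientation: [[0.985, -0.001, -0.173], [0.173, -0.001, 0.985], [-0.001, -1.0, -0.0]]
contact_force: [0.5, -5.9, 4.9]
finger_gap: 16.0
[[0,0,0,0.29,0.05,-0.27,1],[0,0,0,0.55,0.10,-0.55,1],[0,0,0,0.78,0.14,-0.87,1],[0,0,0,0.99,0.17,-1.20,1],[0,0,0,1.17,0.21,-1.55,1],[0,0,0,1.32,0.23,-1.91,1],[0,0,0,1.43,0.25,-2.28,1],[0,0,0,1.52,0.27,-2.67,1],[0,0,0,1.57,0.28,-3.05,1],[0,0,0,1.58,0.28,-3.45,1],[0,0,0,1.57,0.28,-3.84,1],[0,0,0,1.52,0.27,-4.23,1],[0,0,0,1.43,0.25,-4.61,1],[0,0,0,1.32,0.23,-4.99,1],[0,0,0,1.17,0.21,-5.35,1],[0,0,0,0.99,0.17,-5.70,1]]
```

```bash
python3 -m inch '[[0,0,0,0.29,0.05,-0.27,1],[0,0,0,0.55,0.10,-0.55,1],[0,0,0,0.78,0.14,-0.87,1]]'; python3 circ.py 55 5 16;python3 - <<'E'
from h import *
s=r.snapshot('scene');cv2.imwrite('pics/s13.png',s);crop(s,255,180,345,250,8,'pics/c13.png')
s=r.snapshot('top');cv2.imwrite('pics/t13.png',s);crop(s,225,180,325,255,7,'pics/c14.png')
E
```

```text
t: 19.08
eef_pos: [585.8, -210.1, 113.4]
orientation: [[0.985, -0.0, -0.173], [0.173, -0.0, 0.985], [-0.0, -1.0, -0.0]]
contact_force: [-1.0, -4.6, 6.2]
finger_gap: 16.2
[[0,0,0,0.21,0.04,-0.33,1],[0,0,0,0.39,0.07,-0.68,1],[0,0,0,0.53,0.09,-1.04,1],[0,0,0,0.65,0.11,-1.42,1],[0,0,0,0.73,0.13,-1.80,1],[0,0,0,0.78,0.14,-2.19,1],[0,0,0,0.80,0.14,-2.58,1],[0,0,0,0.78,0.14,-2.97,1],[0,0,0,0.73,0.13,-3.36,1],[0,0,0,0.65,0.11,-3.75,1],[0,0,0,0.53,0.09,-4.12,1],[0,0,0,0.39,0.07,-4.48,1],[0,0,0,0.21,0.04,-4.83,1],[0,0,0,-0.00,-0.00,-5.16,1],[0,0,0,-0.24,-0.04,-5.47,1],[0,0,0,-0.50,-0.09,-5.76,1]]
```

View pics/c13.png

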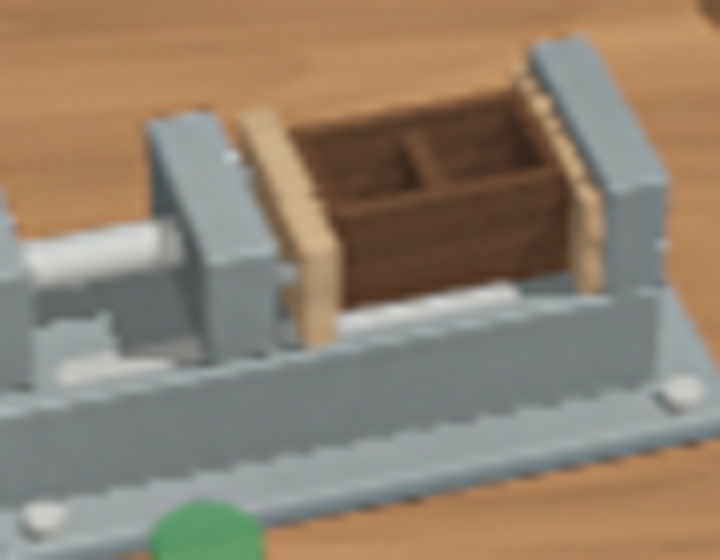

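View pics/c14.png

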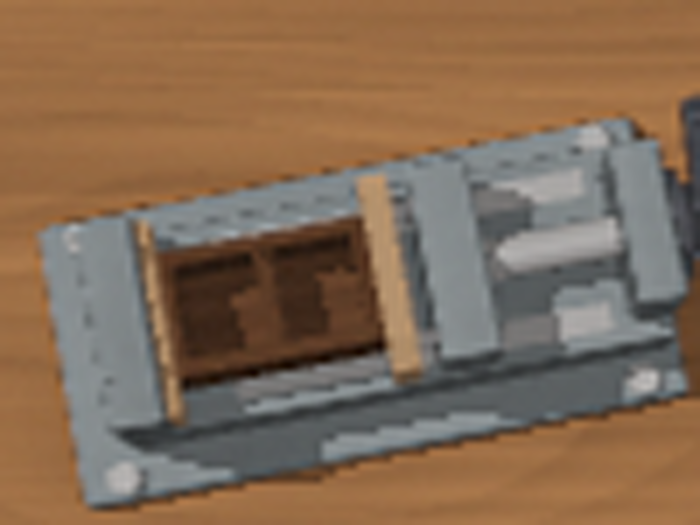

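```bash
python3 -m inch '[[0,0,0,0.21,0.04,-0.33,1],[0,0,0,0.39,0.07,-0.68,1]]';  python3 -m inch '[[0,0,0,0.14,0.02,-0.36,1]]';python3 -m inch '[[0,0,0,0.12,0.02,-0.38,1]]'
```

```text
t: 19.42
eef_pos: [589.8, -209.3, 106.7]
orientation: [[0.985, -0.0, -0.173], [0.173, -0.0, 0.985], [-0.0, -1.0, -0.0]]
contact_force: [-0.2, -5.3, 6.7]
finger_gap: 16.2
t: 19.55
eef_pos: [591.3, -209.0, 103.1]
orientation: [[0.985, 0.0, -0.173], [0.173, -0.0, 0.985], [0.0, -1.0, -0.0]]
contact_force: [-0.4, -4.6, 6.2]
finger_gap: 16.1
t: 19.68
eef_pos: [592.5, -208.8, 99.4]
orientation: [[0.985, 0.0, -0.173], [0.173, -0.0, 0.985], [0.0, -1.0, -0.0]]
contact_force: [-0.1, -4.6, 6.2]
finger_gap: 16.3
```

```bash
python3 circ.py 75 5 20;python3 -m inch '[[0,0,0,0.08,0.01,-0.39,1],[0,0,0,0.13,0.02,-0.78,1]]';  python3 -m inch '[[0,0,0,0.02,0,-0.39,1]]';python3 -m inch '[[0,0,0,-0.02,0,-0.39,1]]'
```

```text
[[0,0,0,0.08,0.01,-0.38,1],[0,0,0,0.13,0.02,-0.77,1],[0,0,0,0.15,0.03,-1.16,1],[0,0,0,0.13,0.02,-1.56,1],[0,0,0,0.08,0.01,-1.95,1],[0,0,0,0.00,0.00,-2.33,1],[0,0,0,-0.12,-0.02,-2.70,1],[0,0,0,-0.26,-0.05,-3.07,1],[0,0,0,-0.44,-0.08,-3.41,1],[0,0,0,-0.65,-0.11,-3.75,1],[0,0,0,-0.89,-0.16,-4.06,1],[0,0,0,-1.15,-0.20,-4.35,1],[0,0,0,-1.43,-0.25,-4.61,1],[0,0,0,-1.74,-0.31,-4.85,1],[0,0,0,-2.06,-0.36,-5.06,1],[0,0,0,-2.41,-0.42,-5.24,1],[0,0,0,-2.76,-0.49,-5.39,1],[0,0,0,-3.13,-0.55,-5.51,1],[0,0,0,-3.51,-0.62,-5.60,1],[0,0,0,-3.89,-0.69,-5.65,1]]
t: 19.92
eef_pos: [594.1, -208.5, 91.7]
orientation: [[0.985, 0.001, -0.173], [0.173, -0.0, 0.985], [0.001, -1.0, -0.0]]
contact_force: [0.2, -5.1, 6.9]
finger_gap: 16.2
t: 20.05
eef_pos: [594.4, -208.4, 87.9]
orientation: [[0.985, 0.001, -0.173], [0.173, -0.0, 0.985], [0.001, -1.0, -0.0]]
contact_force: [0.0, -3.7, 7.7]
finger_gap: 16.5
t: 20.18
eef_pos: [594.3, -208.4, 84.1]
orientation: [[0.985, 0.001, -0.173], [0.173, -0.0, 0.985], [0.001, -1.0, -0.0]]
contact_force: [0.4, -4.5, 7.8]
finger_gap: 16.3
```

```bash
python3 -m inch '[[0,0,0,-0.05,-0.01,-0.39,1]]';  python3 -m inch '[[0,0,0,-0.09,-0.01,-0.38,1]]';python3 -m inch '[[0,0,0,-0.11,-0.02,-0.37,1]]'
```

```text
t: 20.3
eef_pos: [594.0, -208.4, 80.3]
orientation: [[0.985, 0.002, -0.173], [0.173, -0.0, 0.985], [0.002, -1.0, -0.0]]
contact_force: [-0.4, -3.6, 8.3]
finger_gap: 16.4
t: 20.42
eef_pos: [593.3, -208.5, 76.7]
orientation: [[0.985, 0.002, -0.173], [0.173, -0.0, 0.985], [0.002, -1.0, -0.0]]
contact_force: [0.5, -3.3, 9.3]
finger_gap: 16.0
t: 20.55
eef_pos: [592.4, -208.6, 73.1]
orientation: [[0.985, 0.003, -0.173], [0.173, 0.0, 0.985], [0.003, -1.0, -0.0]]
contact_force: [1.8, -3.8, 9.9]
finger_gap: 15.9
```

```bash
python3 -m inch '[[0,0,0,0,0,0,1],[0,0,0,0,0,0,1]]'; python3 - <<'E'
from h import *
s=r.snapshot('scene');cv2.imwrite('pics/s15.png',s);crop(s,255,180,345,250,8,'pics/c15.png')
E
```

```text
t: 20.8
eef_pos: [592.2, -208.7, 72.8]
orientation: [[0.985, 0.002, -0.173], [0.173, 0.0, 0.985], [0.002, -1.0, -0.0]]
contact_force: [1.0, -4.4, 6.9]
finger_gap: 16.1
```

View pics/c15.png

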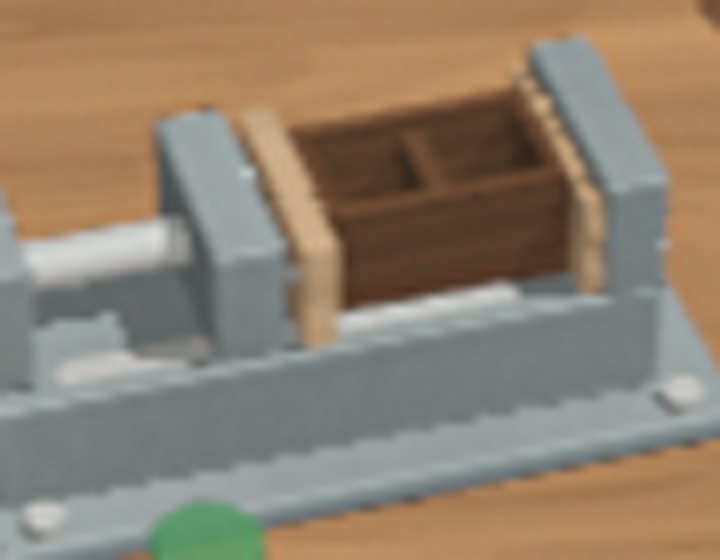

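```bash
python3 -m inch '[[0,0,0,0,0,0,3],[0,0,0,0,0,0,5],[0,0,0,0,0,0,6],[0,0,0,0,0,0,6],[0,0,0,0,0,4,6],[0,0,0,0,0,9,6],[0,0,0,0,0,14,6],[0,0,0,0,0,17,6],[0,0,0,0,0,17,6],[0,0,0,-2,21,17,6],[0,0,0,-8,22,17,6],[0,0,0,-8,22,17,6],[0,0,0,-8,22,17,6],[0,0,0,-8,22,17,6],[0,0,0,-8,22,17,6],[0,0,0,-8,22,17,6]]'
python3 snap.py w16; python3 - <<'E'
from h import *
s=r.snapshot('scene');cv2.imwrite('pics/s16.png',s)
E
```

```text
t: 22.85
eef_pos: [511.8, 9.6, 241.8]
orientation: [[0.985, -0.001, -0.17], [0.17, -0.0, 0.985], [-0.001, -1.0, -0.0]]
contact_force: [0.9, -0.3, -0.0]
finger_gap: 60.0
22.85 [511.76602206   9.62713882 241.80283099] [[0.9854, -0.0008, -0.1705], [0.1705, -0.0004, 0.9854], [-0.0008, -1.0, -0.0003]] 59.996063806276744 [ 0.90212799 -0.3361358  -0.04952851]
```

View pics/w16.png

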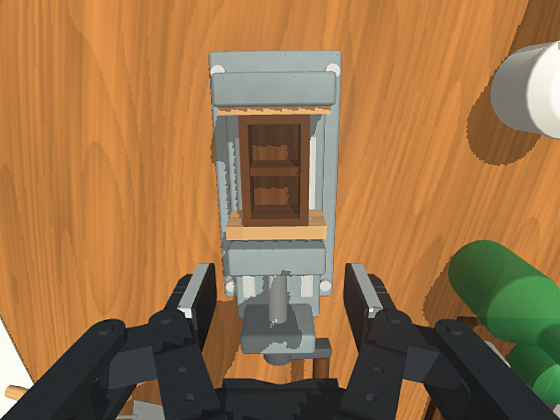

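View pics/s16.png

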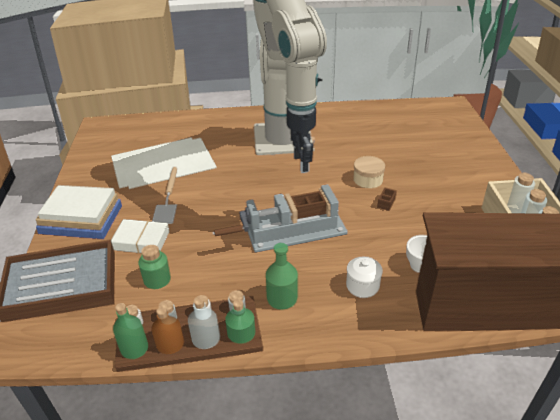

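```bash
python3 - <<'E'
from h import *
a=cv2.imread('pics/scene0.png');b=cv2.imread('pics/s16.png');d=(cv2.absdiff(a,b).max(2)>40).astype('uint8')
n,l,st,c=cv2.connectedComponentsWithStats(d);print([s.tolist() for s in st[1:] if s[4]>30])
print(r.sense()['t'],r.sense()['joint_velocities'].round(3));print(r.sign_off())
E
```

```text
[[79, 0, 18, 8, 44], [216, 0, 37, 9, 220], [254, 0, 54, 71, 1533], [48, 2, 33, 30, 524], [284, 2, 41, 61, 964], [231, 8, 16, 20, 164], [312, 8, 13, 26, 51], [59, 33, 50, 85, 1724], [246, 33, 16, 24, 107], [60, 43, 8, 9, 60], [286, 73, 8, 24, 57], [315, 74, 8, 14, 47], [286, 100, 31, 73, 1427], [222, 125, 25, 4, 56], [66, 131, 175, 107, 5914], [58, 169, 20, 7, 86], [258, 192, 68, 34, 1221], [247, 200, 10, 11, 47], [378, 207, 43, 26, 862], [260, 220, 18, 8, 83]]
22.95 [-0.001 -0.003 -0.006  0.002 -0.003  0.001 -0.001]
the job is handed in; nothing more can be done
None
```

The drawer is clamped in the vise and the job was handed in at about 23 s of the 72 s. I set the drawer on the bed about 60 mm from the fixed jaw and let go of it. Then I turned the crank about 1.9 to 2 turns clockwise, gripped the whole way.

**Clamping force:** the force along the crank's path rose from about 4–5 N running free to about 9.7 N at the stop. That suggests roughly 75–80 N of clamping, though I never measured the clamp directly. Between about 55° and 75° on the final turn, the reading stayed flat at about 6 N where it should have risen. So exactly when clamping began is uncertain. After that it rose steadily.

**Last pictures:** the drawer is upright and square between the pads, centred to within a few mm. While I tightened, the carriage closed up on its springs and the drawer stayed put. The gripper is open and clear of everything, at rest, and reading under 1 N.

**Other things on the table:** the before-and-after difference of the scene camera changed only around the arm, its shadow, the vise and the drawer's old spot. One large changed patch takes in the spatula and papers, which I put down to the arm's shadow. The spatula looked to be in its place by eye. The chest partly hides the mortar from that camera.

**Unexplained:** a sideways pull of 4–6 N along the handle's axis showed up during cranking. The grip on the handle did not slip.

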